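# Air the ware drying box

## Robot

A 7-joint arm with a two-finger parallel gripper is mounted at the origin on the work surface. World frame = base frame: x ahead of the robot, y to its left, z up, the work surface at z = 0. Lengths are in m, angles in rad, forces in N, time in s.
With the tool pointing down it reaches from about 0.425 to 0.925 m from the base axis. Payload 6.8 kg.
Tool frame: the origin (TCP) lies on the centre line of the jaws, within the pads' length; the fingertips stand 14 mm ahead of it and the grasp point (between the pads) lies 5 mm behind it (r.nose_length is the distance from the TCP to the fingertips, in m); z points along the fingers, y is the direction in which the jaws open and shut (so a half turn about z gives the same grasp; the last joint's range is limited). The gripper opens to 85 mm and grips with 20 to 120 N. Pads are 22 mm wide; open, the fingers measure 114 mm over their backs; the gripper's body (76 mm by 85 mm) begins 54 mm behind the grasp point. The pads swing forward as they close: fully open they stand 13 mm farther back than shut.
Start: joints at [-1.344, 0.477, 0.022, 1.555, -0.011, 1.109, -0.083], TCP at [0.222, 0.638, 0.245] pointing down, gripper open.
Joint ranges: [-2.96, 2.96], [-0.34, 2.1], [-1.41, 1.46], [0.24, 2.44], [-1.37, 4.51], [0.17, 1.92], [-2.96, 2.96]. Speed limits (rad/s): [2.39, 2.39, 3.14, 3.14, 3.14, 3.14, 3.14].

## Interface

Orientations are given as a rotation vector (axis times angle).
In Python, from bench import r, imaging, look_for, outline_of gives the robot as it stands. The module is installed in compiled form; this text tells all that it offers.
- The arm moves only by the tool carry_out, never from a script. Its arguments are lists of equal length, an entry for each row: "offset": the shift along the tool's x, y, z as a fraction of full scale, a list of three; "turn": the turn, a rotation vector about the tool's x, y, z as a fraction of full scale, a list of three. A call has 1 to 8 rows; each row is the pose to reach, as a shift and turn from the pose commanded when the call began, along the tool's axes at that moment; what a row does not reach only later rows make up. Full scale, the value 1, is 0.5 m for a shift and 1.5 rad for a turn. A row lasts 1/10 s, in which the tool goes at most 50 mm and 8.59 degrees, less where a joint would pass 70% of its speed; a pose out of reach is approached as far as the arm can. A call with a number of a shift or a turn outside -1 to 1 is refused whole. A call with a gripper value outside its range is refused whole. "hand" is the closure, from 0 (fully open) to 1 (shut), set as the call begins (left out, the last holds). The fingers move at their own pace and stop on an object; "force" is the grip in N (left out, the last holds). Time passes only in rows, so rows that repeat a pose let the fingers close. It gives the time, the measured TCP pose, the force and the opening at its end, in the units of the state.
- r.get_obs(): the state, without advancing time (a new reading comes with each control period).
- imaging.grab_frame(name): name is "side" or "top" or "wrist"; returns a dict with "pixels" (480x640x3 uint8, red, green, blue), "fx", "fy", "cx", "cy" (pixels), "k1" (the pictures are not rectified: a ray, as slopes to the right and down, at radius r is drawn at 1 + k1 r^2 times it, then the intrinsics apply), "R" (3x3) and "t" (3): a world point X has camera coordinates R X + t. Camera axes: x right, y down, z forward; pixel columns grow to the right and rows downward; lengths in m; the calibration is good to about 2 mm. A picture is of the moment at which its call begins. There is no depth.
- r.hand_in(): hands the job in, once; it reports no verdict.
Trained networks look in the newest picture that a camera, given by its name, has taken for a name from the list of things; names that differ only in an ending like _2 or _b are one class to them, and where a whole thing is asked for, a point or a joint stands for the part that bears it (a point fixed in the world has none). Each returns a list of dicts, best first, with "score" (0 to 1); they miss things now and then, are a little off and sometimes report something else, mostly with a low value. They report only what shows in the picture. A call takes as long as a camera call.
- look_for(query, camera): "xyz" ([x, y, z] in m, in the coordinates of the camera as it stood for that picture, good to about 4 mm: the middle of the surface that is visible of it).
- outline_of(query, camera): "region" (480x640 bool, what is visible of it).
The state is a dict: "clock": time; "joints": joint angles; "qvel": joint speeds; "tau": joint torques, N m; "tcp_pos": TCP position; "orientation": TCP orientation; "contact_force": force on the tool from outside, world axes, zero at the start; "moment": the same for the moment, N m; "grip_width": finger opening in m.
Only numpy, scipy, OpenCV 4.12 (cv2) and the standard library are available. Lean on these libraries where they do the work, as an engineer would, in place of code of your own. Each camera call takes 0.05 s, during which the arm holds its last target. There are 200 camera calls.

## Task

Air the small drying box: first pull its front drawer well open, to about four fifths of its travel, then lift the hinged flap on its top by the bar handle until the flap's pointer lines up with the index clamped on the quadrant strip. The flap has no stay and falls shut if released, so finish with the gripper still holding it steadily at the index and the drawer still open; leave the index and the ware and tools on the bench where they are.

Things in the scene. Friction and masses are not known exactly. Their poses are not given: they have to be found in the camera images.
- dryer: Grey drying box fixed to the bench, 180 deep (x), 240 wide (y), 135 high with flap shut. Origin: centre of underside, on the bench. Its x points from its front (drawer side) to its back, y to its left, z up; may be turned about vertical. The metal flap on top is hinged along its left (+y) side; an upright quadrant strip, radius 212 about the hinge, stands 96 behind the origin, up to 345 high.
- drawer (a joint): How far the front drawer is pulled out, m: 0 shut, 0.10 fully open; it slides along the box's -x, dragging with about 1.5 N, and stays where it is left. May start slightly ajar. Plain pieces of ware lie fixed in it.
- drawer_handle (a point): Centre of the drawer's handle bar: a level round bar 10 thick and 100 long along the box's y, 42 in front of the drawer's face, 100 above the bench (35 below the top of the shut flap), on legs at its two ends; can be pinched from above across the box's x. Moves with the drawer.
- flap (a joint): Angle of the top flap, rad: 0 shut (level), growing as its right (-y) edge rises, up to 1.4. It falls shut by its own weight (about 0.35 kg).
- flap_handle (a point): Centre of the flap's handle bar: round, 10 thick, 90 long, parallel to the hinge (along the box's x), legs at both ends. 150 from the hinge line towards the box's -y and 45 above its level when shut, 40 above the flap's top face. Pinch it from above across the box's y; the bar can turn between the fingers, so the gripper may stay pointing down. Moves with the flap; axes are the flap's.
- flap_hinge (a point): Point on the flap's hinge line, half-way along it: 100 to the box's left (+y) of its centre, 130 above the bench. The hinge line is along the box's x; opening turns about the box's -x.
- flap_pointer (a point): Tip of the pointer, a dark tongue 10 wide and 4 thick on the back end of the flap's free edge; the tip is 231 from the hinge line, in the flap's mid-plane, 81 behind the hinge point along the box's x. Axes are the flap's.
- index (a joint): Angle, rad, at which the index is clamped on the quadrant, on the same scale as the flap's joint (the pointer lines up when both are equal); somewhere between 0.45 and 0.85. Stiff: leave it.
- index_tip (a point): Outer end of the index, a steel block 22 by 30 by 14 with a thin tab 34 wide and 4 thick and a black clamp knob, clamped on the quadrant; this point is 248 from the hinge line, in line with the flap's mid-plane when the flap is at the index. Axes turn with it.
- figurine_a: Loose plaster figurine, 62 across, 110 high, standing in front and to the left of the box, clear of the drawer. Origin: centre of underside. Bystander.
- figurine_b: Loose terracotta figurine, 53 across, 94 high, standing in front and to the right of the box. Origin: centre of underside. Bystander.
- vase: Loose terracotta vase, 68 across, 105 high, on the right of the box. Origin: centre of underside. Bystander.
- bowl: Loose white bowl, 110 across, 45 high. Origin: centre of underside. Bystander.
- jar: Loose lidded jar, 66 across, 90 high. Origin: centre of underside. Bystander.
- brush: Loose brush, 200 long, lying on the bench along its x. Bystander.
- spatula: Loose spatula, 280 long, lying on the bench along its x. Bystander.

How it is judged:
By the outcome, as a careful person would: the job done as asked, in the order asked, and still so for the second after the job is handed in, while the arm keeps its last pose, push and grip.
It also fails if it takes over 45 s, if anything falls off the work surface, if the arm or the gripper's body presses on something with over 40 N, if the wrist force passes 120 N, or if a joint passes its speed limit or range.

## Working session

There is one attempt and no reset: what is moved stays moved. The work goes in short steps, Python scripts to look and compute and a tool call to move; the robot and the scene stay as the last step left them, time stands still between calls to the robot, and variables do not carry over. Pictures are saved under pics/ and viewed, about 8 in all and at most 12, crops included, and the job is handed in when it is done.

Besides the shell and the picture viewer there is one more tool, called after ">>>" as name(argument=value, ...) on one line, values as JSON. carry_out: Moves the arm, as the interface text tells. Shift numbers are shares of 0.5 m and turn numbers shares of 1.5 rad, none past 1 either way. Its arguments: {"type":"object","properties":{"offset":{"type":"array","items":{"type":"array","items":{"type":"number","minimum":-1,"maximum":1}}},"turn":{"type":"array","items":{"type":"array","items":{"type":"number","minimum":-1,"maximum":1}}},"hand":{"type":"number"},"force":{"type":"number"}},"required":["offset","turn"]}

```bash
mkdir -p pics
cat > h.py <<'E'
import numpy as np, cv2
from scipy.spatial.transform import Rotation as Rot
from bench import r, imaging, look_for, outline_of
def grab(n,f=None):
    c=imaging.grab_frame(n)
    if f: cv2.imwrite('pics/'+f,c['pixels'][:,:,::-1])
    return c
def w(c,p): return np.asarray(c['R']).T@(np.asarray(p)-np.asarray(c['t']))
def K(c): return np.array([[c['fx'],0,c['cx']],[0,c['fy'],c['cy']],[0,0,1.]])
def proj(c,X):
    return cv2.projectPoints(np.atleast_2d(X).astype(float),cv2.Rodrigues(np.asarray(c['R']))[0],np.asarray(c['t'],float),K(c),np.array([c['k1'],0,0,0.]))[0][:,0]
def ray(c,uv):
    d=cv2.undistortPoints(np.array([[uv]],float),K(c),np.array([c['k1'],0,0,0.]))[0,0]
    R=np.asarray(c['R']); return -R.T@np.asarray(c['t']), R.T@np.array([*d,1])
def onz(c,uv,z):
    o,d=ray(c,uv); return o+d*(z-o[2])/d[2]
E
python3 - <<'E'
from h import *
np.set_printoptions(precision=4,suppress=True)
print(r.get_obs())
for n in ['side','top']:
    c=grab(n,n+'1.png'); print(n,w(c,[0,0,0]))
    for q in ['dryer','drawer_handle','flap_handle','flap_hinge','flap_pointer','index_tip','figurine_a','vase','bowl','jar']:
        print(q,[(round(float(d['score']),2),w(c,d['xyz'])) for d in look_for(q,n)[:2]])
a=[cv2.imread(f'pics/{n}1.png') for n in ['side','top']]
E
```

```text
{'clock': 0.0, 'joints': array([-1.3441,  0.4778,  0.0224,  1.5565, -0.0115,  1.1093, -0.0831]), 'qvel': array([-0.0004, -0.0008,  0.    ,  0.0002,  0.0005, -0.0018,  0.0003]), 'tau': array([  0.0005, -59.6458,   1.6083, -28.119 ,   0.0125,   0.0093,
        -0.    ]), 'tcp_pos': array([0.2216, 0.637 , 0.2443]), 'orientation': array([-0.5234, -3.0975,  0.0029]), 'contact_force': array([-0.256 , -0.0768,  0.376 ]), 'moment': array([ 0.0174,  0.0005, -0.0209]), 'grip_width': 0.0853442956278504}
side [ 0.4528 -0.7747  0.8859]
dryer [(0.73, array([ 0.6497, -0.1071,  0.1313])), (0.53, array([ 0.5623, -0.0983,  0.1033]))]
drawer_handle [(0.71, array([ 0.6502, -0.1097,  0.1315])), (0.61, array([ 0.5552, -0.1043,  0.1005]))]
flap_handle [(0.66, array([0.3248, 0.2733, 0.0617])), (0.55, array([ 0.6511, -0.0784,  0.1327]))]
flap_hinge [(0.58, array([0.3514, 0.4367, 0.0266]))]
flap_pointer [(0.9, array([ 0.6494, -0.079 ,  0.1356]))]
index_tip [(0.54, array([ 0.7526, -0.0916,  0.292 ]))]
figurine_a [(0.93, array([0.4364, 0.0815, 0.0563])), (0.58, array([ 0.5114, -0.2833,  0.0522]))]
vase [(0.79, 
[... 334 characters left out ...]
)]
drawer_handle [(0.75, array([ 0.5516, -0.081 ,  0.106 ])), (0.55, array([ 0.3522, -0.2986,  0.0202]))]
flap_handle [(0.94, array([ 0.6538, -0.0582,  0.1306])), (0.58, array([ 0.7641, -0.0873,  0.2963]))]
flap_hinge [(0.97, array([ 0.6547, -0.0576,  0.1394]))]
flap_pointer [(0.96, array([ 0.6559, -0.0591,  0.1313])), (0.72, array([0.4281, 0.0878, 0.0655]))]
index_tip [(0.46, array([ 0.7628, -0.0863,  0.2972]))]
figurine_a [(0.69, array([ 0.5539, -0.0748,  0.102 ])), (0.59, array([ 0.5059, -0.2613,  0.052 ]))]
vase [(0.9, array([ 0.669 , -0.2453,  0.0705]))]
bowl [(0.74, array([ 0.6536, -0.0583,  0.1358])), (0.7, array([0.3485, 0.4205, 0.0182]))]
jar [(0.7, array([0.3273, 0.2868, 0.0904]))]
```

View pics/side1.png

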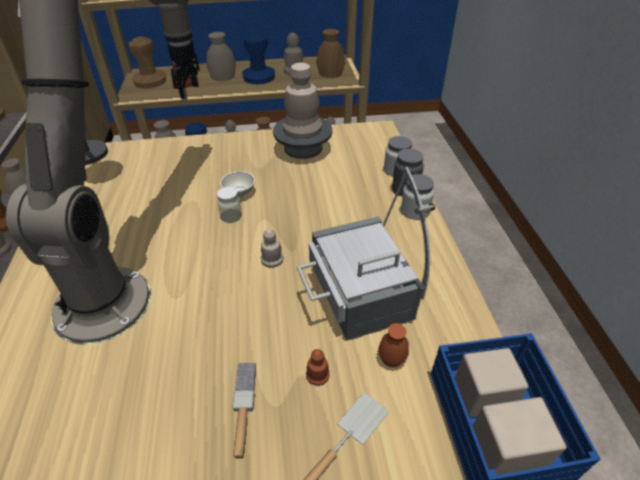

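View pics/top1.png

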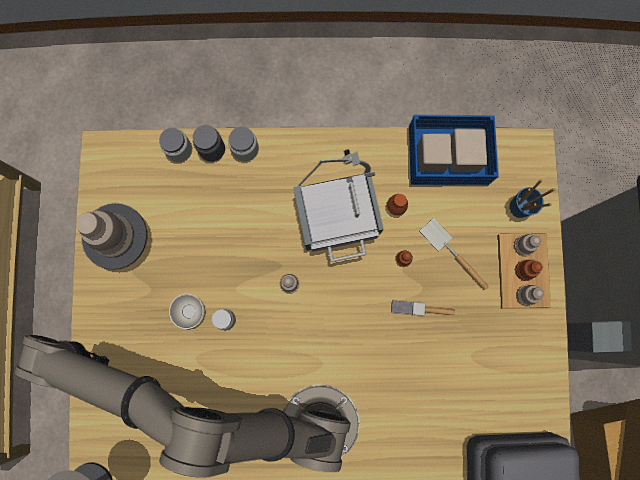

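The side view shows the box around (365,275), its drawer handle at (312,282), the flap handle at (378,265) and the quadrant at (420,220). In the top view the box is at (340,212), turned about +0.18 rad. Figurines are at (289,283) and (405,258), and the vase is at (397,204). I'll zoom in to pick keypoints.

Run:
```python
import cv2,numpy as np
a=cv2.imread('pics/top1.png')[140:270,285:385]; b=cv2.imread('pics/side1.png')[160:335,290:440]
a=cv2.resize(a,(400,520),interpolation=cv2.INTER_CUBIC) 
b=cv2.resize(b,(400,467),interpolation=cv2.INTER_CUBIC)
o=np.zeros((520,800,3),np.uint8);o[:,:400]=a;o[:467,400:]=b
cv2.imwrite('pics/z1.png',o)
```

```text
(no output)
```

View pics/z1.png

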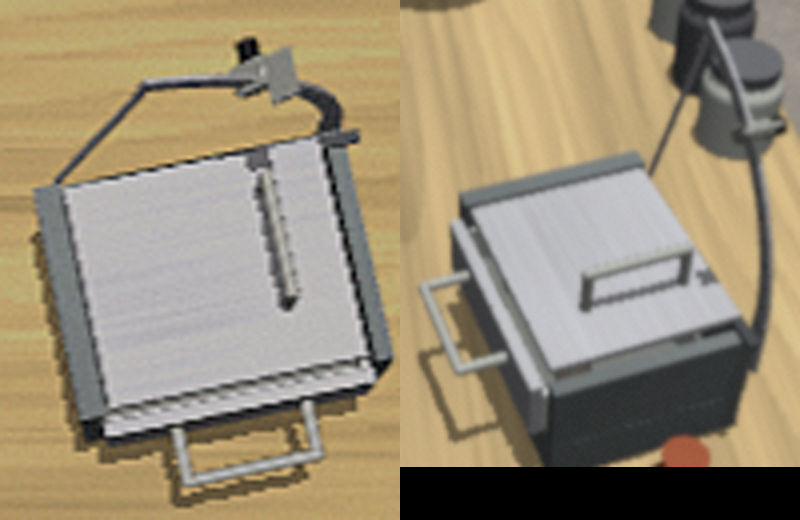

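The zoom shows the flap bar at (266,172)–(290,302) in the top crop and the drawer bar at (187,482)–(322,455). The index's outer edge is near (296,72) in the top crop and (783,125) in the side crop. Fitting the box pose, drawer and index to these.

```bash
cat > fit.py <<'E'
from h import *
from scipy.optimize import least_squares
np.set_printoptions(precision=4,suppress=True)
def box(p,X):
    c,s=np.cos(p[2]),np.sin(p[2]); X=np.atleast_2d(X)
    return np.c_[p[0]+c*X[:,0]-s*X[:,1],p[1]+s*X[:,0]+c*X[:,1],X[:,2]]
def fl(th,rad,h,x): # point on flap at radius, height above mid-plane
    return [x,.1-rad*np.cos(th)+h*np.sin(th),.13+rad*np.sin(th)+h*np.cos(th)]
E
cat > f1.py <<'E'
from fit import *
T=lambda u,v:(285+u/4-.375,140+v/4-.375); S=lambda u,v:(290+(u-400)*.375-.3,160+v*.375-.3)
ct,cs=grab('top'),grab('side')
ot=np.array([T(266,172),T(290,302),T(187,482),T(322,455),T(296,72)])
os_=np.array([S(585,272),S(688,252),S(423,287),S(460,368),S(783,125)])
def res(p):
    x,y,yaw,q,th,ix,fb,db=p  # fb: flap bar half, db
    hx=-.09-.042-q
    P=box(p,[fl(0,.15,.045,db),fl(0,.15,.045,db),[hx,.048,.1],[hx,-.048,.1],fl(th,.248,0,ix)])
    P[0]=box(p,fl(0,.15,.045,db+.044))[0];P[1]=box(p,fl(0,.15,.045,db-.044))[0]
    Q=P[[1,0,2,3,4]]
    return np.r_[(proj(ct,P)-ot).ravel(),(proj(cs,Q)-os_).ravel(),(p[3]-.01)*30,(p[5]-.096)*100,db*200,fb]
s=least_squares(res,[.66,-.07,.18,.005,.6,.096,0,0]); p=s.x
print(p,s.cost);print(s.fun)
print('flap handle',box(p,fl(0,.15,.045,0)),'drawer handle',box(p,[-.132-p[3],0,.1]),'idx',box(p,fl(p[4],.248,0,p[5])))
E
python3 f1.py
```

```text
[ 0.6605 -0.0571  0.1946  0.0221  0.8092  0.0934  0.      0.0009] 16.78801655709188
[ 0.3522  2.0597  0.6277 -1.7006  0.5848 -0.0153 -2.0198  0.4291 -0.5075
 -3.144   1.1398  1.337  -0.6598 -0.6573  0.7205  0.4229 -0.5009 -0.0804
 -2.2541  0.9759  0.3631 -0.2583  0.1836  0.    ]
flap handle [[ 0.6702 -0.1062  0.175 ]] drawer handle [[ 0.5094 -0.0869  0.1   ]] idx [[ 0.766  -0.1089  0.3095]]
```

```bash
cat > go.py <<'E'
from h import *
def rows(*tg):
    """tg: (x,y,z,angle of tool y in deg)"""
    o=r.get_obs(); R=Rot.from_rotvec(o['orientation'])
    print('t %.2f'%o['clock'],'pos',o['tcp_pos'].round(4),'yang %.1f'%np.degrees(np.arctan2(*R.as_matrix()[[1,0],1])),'F',o['contact_force'].round(1),'w %.4f'%o['grip_width'],'q',o['joints'].round(2))
    for t in tg:
        a=np.radians(t[3]); y=np.array([np.cos(a),np.sin(a),0]); z=np.array([0,0,-1.])
        G=Rot.from_matrix(np.c_[np.cross(y,z),y,z])
        print((R.inv().apply(np.array(t[:3])-o['tcp_pos'])/.5).round(3).tolist(),((R.inv()*G).as_rotvec()/1.5).round(3).tolist())
E
python3 -c "
from go import *
rows((.42,.25,.25,11.1),(.5,-.087,.25,11.1))"
```

```text
t 1.20 pos [0.2218 0.6376 0.2453] yang 70.8 F [-0.1  0.3  0.1] w 0.0853 q [-1.34  0.48  0.02  1.56 -0.01  1.11 -0.08]
[-0.629, -0.602, -0.009] [0.0, -0.0, 0.695]
[-1.002, -1.186, -0.009] [0.0, -0.0, 0.695]
```

>>> carry_out(offset=[[-0.629, -0.602, -0.009], [-0.629, -0.602, -0.009], [-0.629, -0.602, -0.009], [-0.629, -0.602, -0.009], [-0.629, -0.602, -0.009], [-0.629, -0.602, -0.009], [-0.629, -0.602, -0.009], [-0.629, -0.602, -0.009]], turn=[[0, 0, 0.695], [0, 0, 0.695], [0, 0, 0.695], [0, 0, 0.695], [0, 0, 0.695], [0, 0, 0.695], [0, 0, 0.695], [0, 0, 0.695]], hand=0.6)

```text
clock: 2.0
tcp_pos: [0.4044, 0.2796, 0.2498]
orientation: [-2.001, -2.422, -0.002]
contact_force: [1.4, -0.1, 0.9]
grip_width: 0.0342
```

```bash
python3 -c "
from go import *
rows((.50,-.087,.23,11.1))"
```

```text
t 2.00 pos [0.4044 0.2796 0.2498] yang 10.9 F [ 1.4 -0.1  0.9] w 0.0342 q [-1.05  0.17  0.36  2.   -0.07  0.99 -0.47]
[-0.756, 0.049, 0.039] [0.0, -0.0, -0.003]
```

>>> carry_out(offset=[[-0.756, 0.049, 0.039], [-0.756, 0.049, 0.039], [-0.756, 0.049, 0.039], [-0.756, 0.049, 0.039], [-0.756, 0.049, 0.039], [-0.756, 0.049, 0.039], [-0.756, 0.049, 0.039], [-0.756, 0.049, 0.039]], turn=[[0, 0, 0], [0, 0, 0], [0, 0, 0], [0, 0, 0], [0, 0, 0], [0, 0, 0], [0, 0, 0], [0, 0, 0]])

```text
clock: 2.8
tcp_pos: [0.5008, -0.089, 0.2303]
orientation: [2.0, 2.42, -0.0]
contact_force: [0.1, -0.5, 0.4]
grip_width: 0.0344
```

Run:
```python
from go import *
c=grab('wrist','w1.png'); np.set_printoptions(precision=4,suppress=True)
print('cam',w(c,[0,0,0]))
for q in ['drawer_handle','flap_handle']: print(q,[(round(float(d['score']),2),w(c,d['xyz'])) for d in look_for(q,'wrist')[:2]])
print(proj(c,[[.5094,-.0869,.1],[.670,-.106,.175]]))
rows((.5094,-.0869,.2,11.1))
```

```text
cam [ 0.4878 -0.0208  0.3585]
drawer_handle [(0.33, array([ 0.509 , -0.2505,  0.0447]))]
flap_handle [(0.8, array([ 0.6189, -0.0463,  0.1349]))]
[[329.0233 227.6522]
 [632.5636 357.8873]]
t 2.95 pos [ 0.5006 -0.087   0.23  ] yang 10.8 F [ 0.4  0.  -0.9] w 0.0346 q [-0.48  0.24  0.62  2.   -0.17  0.95  0.42]
[-0.003, 0.017, 0.06] [0.0, 0.001, -0.003]
```

View pics/w1.png

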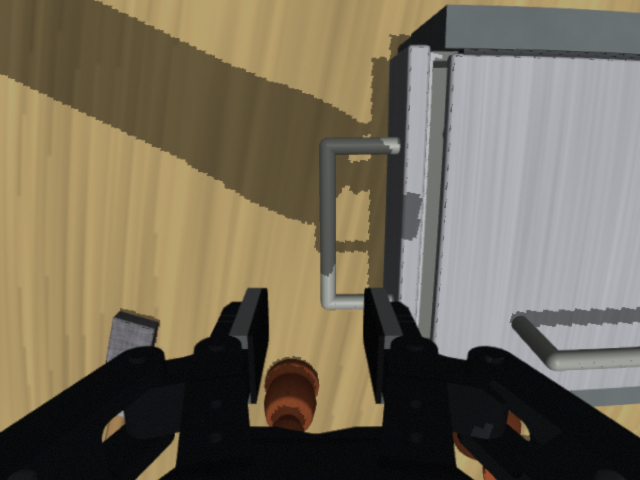

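The wrist view shows the drawer bar at u≈327, v 146–301, within a few px of the prediction. The flap bar's near corner is at (553,358), as predicted, and figurine_b is at (290,390), clear of the fingers.

Run:
```python
from go import *
c=grab('wrist')
a,b=onz(c,(327.5,148),.1),onz(c,(327.5,300),.1); m=(a+b)/2
d=a-b; print(a,b,m,np.linalg.norm(d),'yaw',np.degrees(np.arctan2(-d[0],d[1])))
f=onz(c,(553,358),.175); print('flapbar corner',f)
rows((m[0],m[1],.095,11.1))
```

```text
[ 0.49857273 -0.03719169  0.1       ] [ 0.51755346 -0.13272457  0.1       ] [ 0.50806309 -0.08495813  0.1       ] 0.09740020762214618 yaw 11.23734268756769
flapbar corner [ 0.62576903 -0.11042525  0.175     ]
t 3.00 pos [ 0.5005 -0.0851  0.2299] yang 11.0 F [ 0.2  0.4 -0.8] w 0.0342 q [-0.48  0.24  0.62  2.   -0.17  0.95  0.42]
[-0.003, 0.015, 0.27] [-0.0, -0.0, -0.001]
```

>>> carry_out(offset=[[-0.003, 0.015, 0.09], [-0.003, 0.015, 0.16], [-0.003, 0.015, 0.21], [-0.003, 0.015, 0.245], [-0.003, 0.015, 0.27], [-0.003, 0.015, 0.27]], turn=[[0, 0, 0], [0, 0, 0], [0, 0, 0], [0, 0, 0], [0, 0, 0], [0, 0, 0]])

```text
clock: 3.6
tcp_pos: [0.5073, -0.0833, 0.0937]
orientation: [-1.992, -2.426, 0.002]
contact_force: [-0.7, 0.5, -0.4]
grip_width: 0.0341
```

>>> carry_out(offset=[[0, 0, 0], [0, 0, 0], [0, 0, 0], [0, 0, 0]], turn=[[0, 0, 0], [0, 0, 0], [0, 0, 0], [0, 0, 0]], hand=1, force=40)

```text
clock: 4.0
tcp_pos: [0.5089, -0.0845, 0.0959]
orientation: [1.995, 2.425, 0.002]
contact_force: [-1.4, 2.0, 7.1]
grip_width: 0.0085
```

>>> carry_out(offset=[[0, 0.004, 0], [0, 0.008, 0], [0, 0.008, 0]], turn=[[0, 0, 0], [0, 0, 0], [0, 0, 0]])

```text
clock: 4.3
tcp_pos: [0.513, -0.0837, 0.0958]
orientation: [1.995, 2.426, 0.003]
contact_force: [-0.4, 2.0, 6.4]
grip_width: 0.0084
```

>>> carry_out(offset=[[0, 0.004, 0], [0, 0.008, 0], [0, 0.012, 0], [0, 0.012, 0]], turn=[[0, 0, 0], [0, 0, 0], [0, 0, 0], [0, 0, 0]])

```text
clock: 4.7
tcp_pos: [0.5189, -0.0825, 0.0959]
orientation: [1.995, 2.426, 0.003]
contact_force: [-0.6, 2.3, 6.1]
grip_width: 0.0086
```

>>> carry_out(offset=[[0, 0.004, 0], [0, 0.008, 0], [0, 0.008, 0]], turn=[[0, 0, 0], [0, 0, 0], [0, 0, 0]])

```text
clock: 5.0
tcp_pos: [0.5221, -0.0818, 0.0958]
orientation: [-1.996, -2.425, -0.002]
contact_force: [-3.4, 1.4, 8.7]
grip_width: 0.0081
```

>>> carry_out(offset=[[0, 0.004, 0], [0, 0.008, 0], [0, 0.008, 0]], turn=[[0, 0, 0], [0, 0, 0], [0, 0, 0]])

```text
clock: 5.3
tcp_pos: [0.5222, -0.0818, 0.0957]
orientation: [-1.993, -2.419, 0.004]
contact_force: [-15.2, 1.8, 22.3]
grip_width: 0.0086
```

The drawer bottomed out shut at TCP x≈0.522, so it started about 14 mm ajar. Now I'll pull it 80 mm from there.

>>> carry_out(offset=[[0, -0.02, 0], [0, -0.045, 0], [0, -0.07, 0], [0, -0.095, 0], [0, -0.12, 0], [0, -0.145, 0], [0, -0.167, 0], [0, -0.167, 0]], turn=[[0, 0, 0], [0, 0, 0], [0, 0, 0], [0, 0, 0], [0, 0, 0], [0, 0, 0], [0, 0, 0], [0, 0, 0]])

```text
clock: 6.1
tcp_pos: [0.4429, -0.098, 0.0958]
orientation: [1.998, 2.424, 0.002]
contact_force: [-1.1, 1.4, 10.9]
grip_width: 0.0084
```

>>> carry_out(offset=[[0, 0, 0], [0, 0, 0]], turn=[[0, 0, 0], [0, 0, 0]])

```text
clock: 6.3
tcp_pos: [0.4439, -0.0978, 0.0958]
orientation: [1.997, 2.425, 0.002]
contact_force: [-2.1, 1.6, 11.6]
grip_width: 0.0081
```

>>> carry_out(offset=[[0, 0, 0], [0, 0, 0], [0, 0, 0], [0, 0, -0.05], [0, 0, -0.15], [0, 0, -0.25], [0, 0, -0.33], [0, 0, -0.33]], turn=[[0, 0, 0], [0, 0, 0], [0, 0, 0], [0, 0, 0], [0, 0, 0], [0, 0, 0], [0, 0, 0], [0, 0, 0]], hand=0.6)

```text
clock: 7.1
tcp_pos: [0.4468, -0.0982, 0.2647]
orientation: [1.993, 2.42, 0.011]
contact_force: [0.2, -0.4, -0.8]
grip_width: 0.034
```

Run:
```python
from go import *
c=np.array([.670,-.104])-.010*np.array([.981,.194]); print(c)
rows((.5,-.1,.28,-34),(c[0],c[1],.27,-34),(c[0],c[1],.27,-78.8))
cc=grab('side','s2.png')
```

```text
[ 0.66019 -0.10594]
t 7.10 pos [ 0.4468 -0.0982  0.2647] yang 11.1 F [ 0.2 -0.4 -0.8] w 0.0340 q [-0.55  0.08  0.68  2.07 -0.06  1.    0.35]
[-0.024, 0.104, -0.03] [0.006, -0.002, 0.524]
[-0.097, 0.416, -0.007] [0.006, -0.002, 0.524]
[-0.097, 0.416, -0.007] [0.005, -0.005, 1.046]
```

View pics/s2.png

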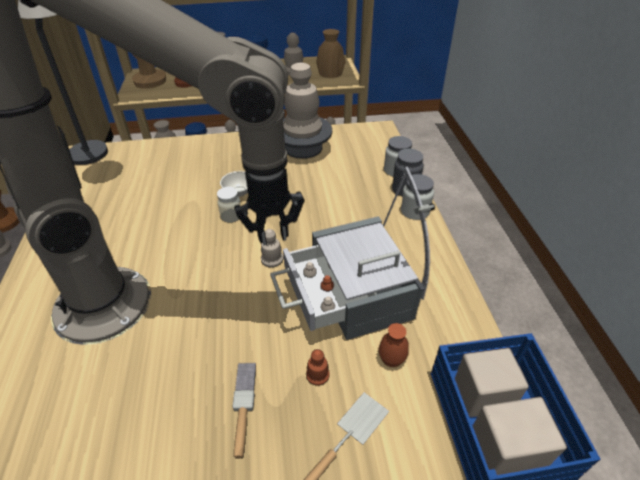

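The drawer is well open (handle at (285,290)) and figurine_a is standing untouched at (270,248). On to the flap.

>>> carry_out(offset=[[-0.02, 0.1, -0.02], [-0.05, 0.2, -0.02], [-0.07, 0.3, -0.02], [-0.097, 0.41, -0.01], [-0.097, 0.416, -0.007], [-0.097, 0.416, -0.007], [-0.097, 0.416, -0.007], [-0.097, 0.416, -0.007]], turn=[[0, 0, 0.1], [0, 0, 0.2], [0, 0, 0.3], [0, 0, 0.4], [0, 0, 0.5], [0, 0, 0.6], [0, 0, 0.7], [0, 0, 0.8]], hand=0.45)

```text
clock: 7.95
tcp_pos: [0.6564, -0.1054, 0.2608]
orientation: [-3.02, -0.864, 0.006]
contact_force: [0.3, 0.1, 0.4]
grip_width: 0.0471
```

Run:
```python
from go import *
rows((.6602,-.1059,.24,-78.8))
```

```text
t 7.95 pos [ 0.6564 -0.1054  0.2608] yang -58.1 F [0.3 0.1 0.4] w 0.0471 q [-0.52  0.59  0.89  1.6  -0.48  1.19 -0.54]
[0.006, 0.005, 0.041] [-0.001, 0.003, 0.241]
```

>>> carry_out(offset=[[0.006, 0.005, 0.02], [0.006, 0.005, 0.041], [0.006, 0.005, 0.041], [0.006, 0.005, 0.041]], turn=[[0, 0, 0.1], [0, 0, 0.2], [0, 0, 0.241], [0, 0, 0.241]])

```text
clock: 8.35
tcp_pos: [0.6601, -0.1055, 0.2403]
orientation: [3.125, 0.316, -0.007]
contact_force: [0.5, 0.2, 0.1]
grip_width: 0.0468
```

Run:
```python
from go import *
c=grab('wrist','w2.png')
C=np.array([.670,-.104]);u=np.array([.981,.194])
print(proj(c,[[*(C-.045*u),.175],[*C,.175],[*(C+.045*u),.175]]))
rows((.6602,-.1059,.17,-78.8))
```

```text
[[317.0681969  329.15554375]
 [317.76899302 243.01154593]
 [318.54442586 145.49517358]]
t 8.40 pos [ 0.6604 -0.1057  0.241 ] yang -78.3 F [-0.9 -0.3 -0.3] w 0.0470 q [-0.55  0.65  0.96  1.62 -0.56  1.18 -0.83]
[-0.0, 0.0, 0.142] [0.0, 0.002, 0.006]
```

View pics/w2.png

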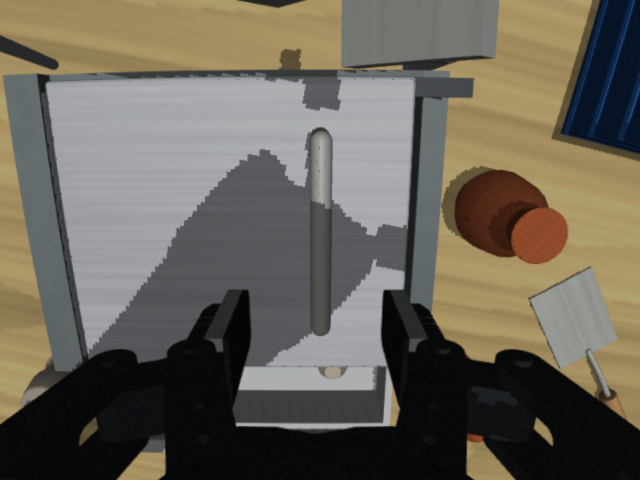

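The bar (u≈320, v 128–335) is centred between the fingers and the vase at (500,215) is clear, so I'll descend and pinch.

>>> carry_out(offset=[[0, 0, 0.06], [0, 0, 0.11], [0, 0, 0.14], [0, 0, 0.142]], turn=[[0, 0, 0], [0, 0, 0], [0, 0, 0], [0, 0, 0]])

```text
clock: 8.8
tcp_pos: [0.6599, -0.1052, 0.1696]
orientation: [-3.124, -0.319, 0.006]
contact_force: [0.4, -0.2, -0.6]
grip_width: 0.047
```

>>> carry_out(offset=[[0, 0, 0], [0, 0, 0], [0, 0, 0], [0, 0, 0], [0, 0, 0]], turn=[[0, 0, 0], [0, 0, 0], [0, 0, 0], [0, 0, 0], [0, 0, 0]], hand=1, force=40)

```text
clock: 9.3
tcp_pos: [0.6623, -0.1074, 0.1734]
orientation: [3.123, 0.316, 0.005]
contact_force: [1.9, -4.7, 0.8]
grip_width: 0.0083
```

```bash
cat > arc.py <<'E'
from go import *
import sys
# handle arc about the hinge: grasp point = TCP + 5mm up
th0=float(sys.argv[1]); ths=[float(a) for a in sys.argv[2:]]
o=r.get_obs(); y=np.array([-.194,.981]); R=Rot.from_rotvec(o['orientation'])
h=lambda t: np.array([.1-.15*np.cos(t)+.045*np.sin(t),.13+.15*np.sin(t)+.045*np.cos(t)])
print(o['tcp_pos'].round(4))
for t in ths:
    d=h(t)-h(th0); print(t,(R.inv().apply(np.array([*(y*d[0]),d[1]]))/.5).round(4).tolist())
E
python3 arc.py 0 .1 .2 .3 .4 .5 .6 .7 .78
```

```text
[ 0.6623 -0.1074  0.1734]
0.1 [0.0002, -0.0104, -0.0295]
0.2 [0.0003, -0.0237, -0.0579]
0.3 [0.0005, -0.0397, -0.0848]
0.4 [0.0007, -0.0584, -0.1099]
0.5 [0.0009, -0.0795, -0.1331]
0.6 [0.0011, -0.1027, -0.154]
0.7 [0.0013, -0.128, -0.1725]
0.78 [0.0015, -0.1494, -0.1854]
```

>>> carry_out(offset=[[0, -0.005, -0.015], [0, -0.0104, -0.0295], [0, -0.0165, -0.044], [0, -0.0237, -0.0579], [0, -0.031, -0.072], [0, -0.0397, -0.0848], [0, -0.049, -0.098], [0, -0.0584, -0.1099]], turn=[[0, 0, 0], [0, 0, 0], [0, 0, 0], [0, 0, 0], [0, 0, 0], [0, 0, 0], [0, 0, 0], [0, 0, 0]])

```text
clock: 10.1
tcp_pos: [0.6565, -0.0795, 0.2288]
orientation: [3.121, 0.315, 0.006]
contact_force: [2.8, -6.1, 0.9]
grip_width: 0.0086
```

```bash
python3 arc.py .4 .45 .5 .55 .6 .65 .7
```

```text
[ 0.6565 -0.0795  0.2288]
0.45 [0.0001, -0.0102, -0.0119]
0.5 [0.0002, -0.021, -0.0232]
0.55 [0.0003, -0.0324, -0.034]
0.6 [0.0004, -0.0443, -0.0442]
0.65 [0.0005, -0.0567, -0.0537]
0.7 [0.0006, -0.0695, -0.0627]
```

>>> carry_out(offset=[[0, -0.005, -0.006], [0, -0.0102, -0.0119], [0, -0.021, -0.0232], [0, -0.0324, -0.034], [0, -0.0443, -0.0442], [0, -0.0567, -0.0537], [0, -0.0567, -0.0537]], turn=[[0, 0, 0], [0, 0, 0], [0, 0, 0], [0, 0, 0], [0, 0, 0], [0, 0, 0], [0, 0, 0]])

```text
clock: 10.8
tcp_pos: [0.6509, -0.0521, 0.2567]
orientation: [3.121, 0.315, 0.008]
contact_force: [1.8, -7.8, 3.9]
grip_width: 0.0084
```

Run:
```python
from fit import *
p=[.6605,-.0571,.1946]
# offset check: flap bar measured (.670,-.104) vs model
print(box(p,fl(0,.15,.045,0)))
im=[]
for n in ['side','top','wrist']:
    c=grab(n,n+'3.png')
    P=proj(c,[box(p,fl(.65,.231,0,.081))[0],box(p,fl(.81,.248,0,.0934))[0],box(p,fl(.65,.15,.045,0))[0]]); print(n,P.round(1).tolist())
    for q in ['flap_pointer','index_tip']: print(q,[(round(float(d['score']),2),w(c,d['xyz'])) for d in look_for(q,n)[:1]])
    if n!='wrist':
        m=P[:2].mean(0).astype(int); a=c['pixels'][m[1]-38:m[1]+38,max(0,m[0]-40):m[0]+40,::-1]
        print(n,'crop origin',m-[40,38]); im.append(cv2.resize(a,(400,380),interpolation=cv2.INTER_CUBIC))
cv2.imwrite('pics/z3.png',np.hstack(im))
```

```text
[[ 0.6702 -0.1062  0.175 ]]
side [[425.6, 227.7], [431.0, 207.4], [370.5, 213.6]]
flap_pointer [(0.55, array([ 0.647 , -0.0631,  0.2326]))]
index_tip [(0.57, array([ 0.753 , -0.0906,  0.2941]))]
side crop origin [388 179]
top [[362.5, 161.9], [358.1, 154.5], [336.3, 196.9]]
flap_pointer [(0.88, array([ 0.6111, -0.0929,  0.2241]))]
index_tip []
top crop origin [320 120]
wrist [[658.5, 44.5], [752.8, -54.2], [312.5, 307.2]]
flap_pointer [(0.61, array([ 0.6847, -0.0573,  0.2303]))]
index_tip [(0.58, array([ 0.6916, -0.0622,  0.2238]))]
```

View pics/z3.png

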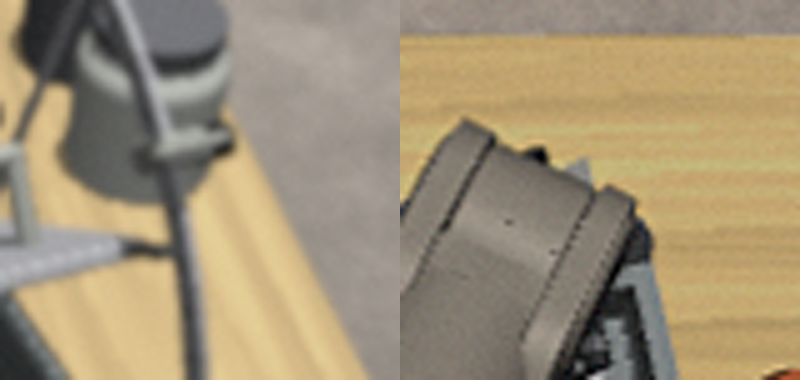

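View pics/wrist3.png

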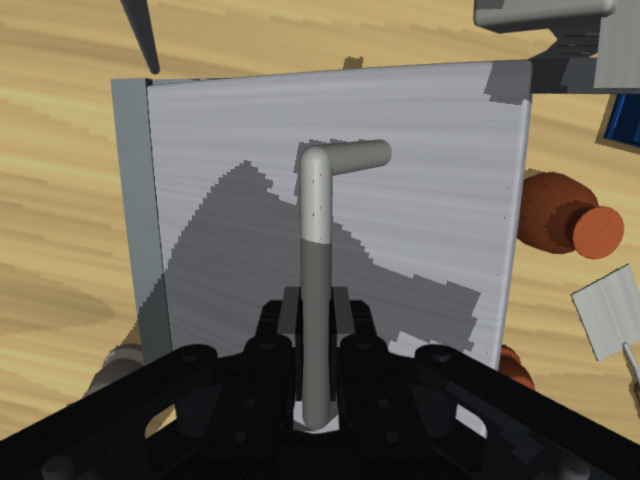

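```bash
cat > ov.py <<'E'
from fit import *
import sys
out=sys.argv[1]; ths=[float(a) for a in sys.argv[2:]]
p=[.6605,-.0571+.0005,.195]
cols=[(0,0,255),(0,255,0),(255,0,0),(0,255,255)]
def panel(c,img,o,wh,s):
    a=cv2.resize(img[o[1]:o[1]+wh[1],o[0]:o[0]+wh[0]],None,fx=s,fy=s,interpolation=cv2.INTER_CUBIC)
    for t,k in zip(ths,cols):
        P=proj(c,box(p,[fl(t,.212,0,.079),fl(t,.248,0,.079),fl(t,.248,0,.113),fl(t,.212,0,.113)]))
        cv2.polylines(a,[((P-o+.5)*s-.5).astype(np.int32)],False,k,1,cv2.LINE_AA)
    return a
cs=grab('side');ct=grab('top');cw=grab('wrist')
bgr=lambda c:np.ascontiguousarray(c['pixels'][:,:,::-1])
A=panel(cs,bgr(cs),(400,190),(50,50),8); B=panel(ct,cv2.imread('pics/top1.png'),(332,140),(50,50),8)
C=panel(cw,bgr(cw),(440,0),(200,100),2)
D=np.zeros((200,800,3),np.uint8); D[:,:400]=C
cv2.imwrite('pics/'+out,np.vstack([np.hstack([A,B]),D]))
E
python3 ov.py z4.png .65 .72 .79
```

```text
(no output)
```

View pics/z4.png

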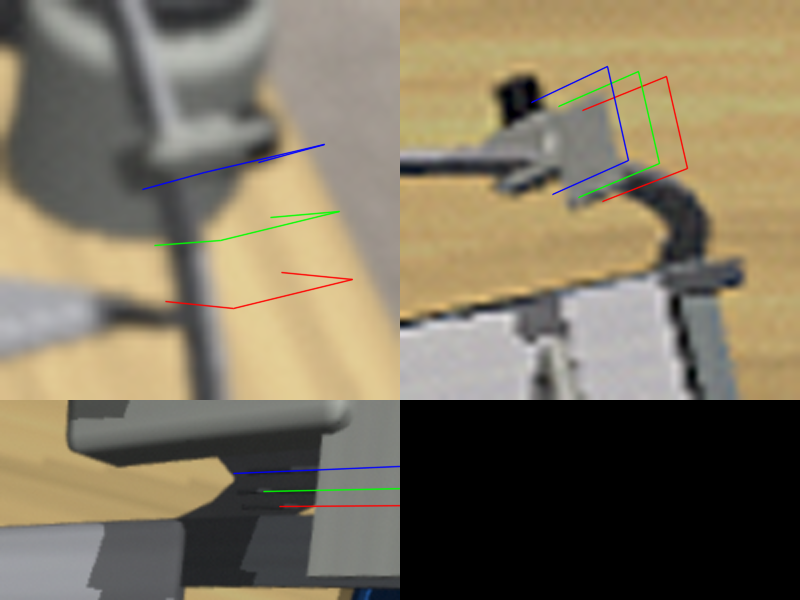

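The index tab sits near 0.80 in both views, with its middle about 8 mm nearer the flap than I assumed, and the pointer reads about 0.64–0.65. Next I'll lift by about 0.12 rad and compare the two again.

```bash
python3 arc.py .65 .68 .71 .74 .77
```

```text
[ 0.6511 -0.0526  0.2563]
0.68 [0.0001, -0.0076, -0.0055]
0.71 [0.0001, -0.0155, -0.0107]
0.74 [0.0002, -0.0234, -0.0157]
0.77 [0.0003, -0.0315, -0.0204]
```

>>> carry_out(offset=[[0, -0.0038, -0.0028], [0, -0.0076, -0.0055], [0, -0.0115, -0.008], [0, -0.0155, -0.0107], [0, -0.0234, -0.0157], [0, -0.0315, -0.0204], [0, -0.0315, -0.0204]], turn=[[0, 0, 0], [0, 0, 0], [0, 0, 0], [0, 0, 0], [0, 0, 0], [0, 0, 0], [0, 0, 0]])

```text
clock: 12.1
tcp_pos: [0.6479, -0.0373, 0.2671]
orientation: [3.121, 0.314, 0.008]
contact_force: [1.2, -7.2, 7.0]
grip_width: 0.0084
```

```bash
cat > ov2.py <<'E'
from fit import *
import sys
out=sys.argv[1]; th=float(sys.argv[2]); ti=float(sys.argv[3]); ix=.088
p=[.6605,-.0566,.195]
def panel(c,o,wh,s,draw):
    a=cv2.resize(np.ascontiguousarray(c['pixels'][o[1]:o[1]+wh[1],o[0]:o[0]+wh[0],::-1]),None,fx=s,fy=s,interpolation=cv2.INTER_CUBIC)
    if draw:
        for t,X,k in ((th,[(.215,.076),(.231,.076),(.231,.086),(.215,.086)],(0,0,255)),(ti,[(.225,ix-.017),(.248,ix-.017),(.248,ix+.017),(.225,ix+.017)],(0,255,0))):
            P=proj(c,box(p,[fl(t,r_,0,x) for r_,x in X]))
            cv2.polylines(a,[((P-o+.5)*s-.5).astype(np.int32)],False,k,1,cv2.LINE_AA)
    return a
cs=grab('side');cw=grab('wrist')
A=np.hstack([panel(cs,(402,192),(40,30),10,d) for d in (0,1)])
B=panel(cw,(380,0),(260,90),3,0)
D=np.zeros((270,800,3),np.uint8); D[:,:780]=B
cv2.imwrite('pics/'+out,np.vstack([A,D]))
E
python3 ov2.py z5.png .77 .80
```

```text
(no output)
```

View pics/z5.png

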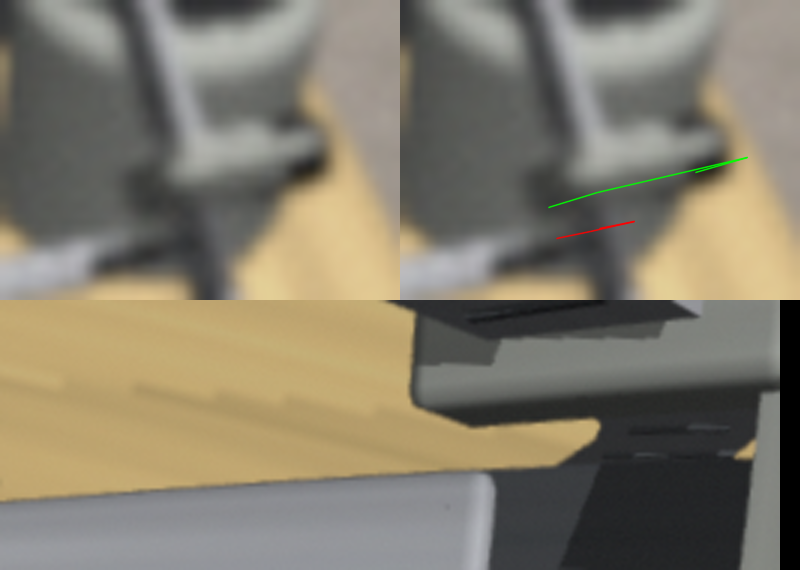

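In the side view the pointer tip is at about (180,237) in the left panel. The tab's lower edge runs (180,195)–(290,165), so the tab is about 0.035–0.04 rad higher, near 0.81. The network's index position gives much the same once the block's half thickness is allowed for.

```bash
python3 arc.py .772 .79 .81
```

```text
[ 0.648  -0.0375  0.267 ]
0.79 [0.0, -0.0049, -0.0027]
0.81 [0.0001, -0.0105, -0.0056]
```

>>> carry_out(offset=[[0, -0.0025, -0.0014], [0, -0.0049, -0.0027], [0, -0.0075, -0.004], [0, -0.0105, -0.0056], [0, -0.0105, -0.0056], [0, -0.0105, -0.0056]], turn=[[0, 0, 0], [0, 0, 0], [0, 0, 0], [0, 0, 0], [0, 0, 0], [0, 0, 0]])

```text
clock: 12.8
tcp_pos: [0.647, -0.0326, 0.27]
orientation: [3.121, 0.313, 0.009]
contact_force: [2.3, -7.2, 7.8]
grip_width: 0.0086
```

```bash
python3 ov2.py z6.png .81 .81; python3 -c "
from go import *
rows()"
```

```text
t 12.90 pos [ 0.647  -0.0326  0.2699] yang -78.5 F [ 1.8 -6.8  7.5] w 0.0084 q [-0.72  0.59  1.01  1.65 -0.53  1.2  -0.96]
```

View pics/z6.png

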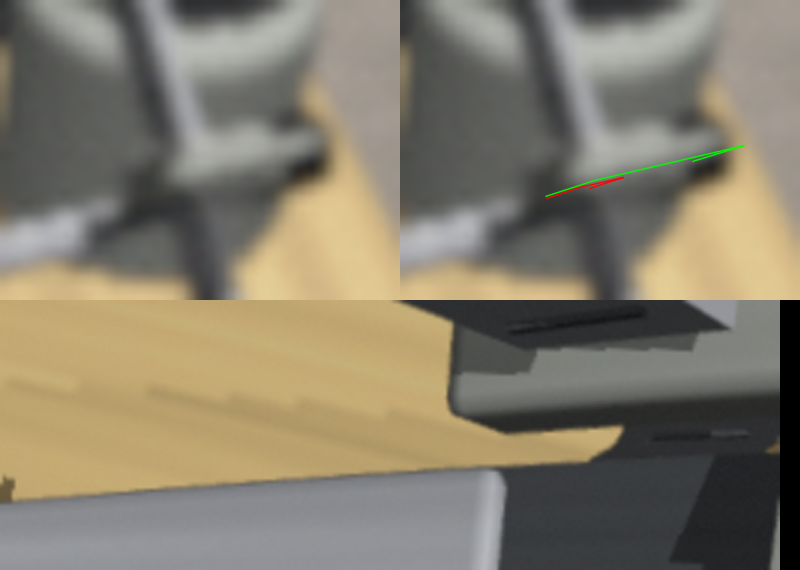

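```bash
cat > prof.py <<'E'
from fit import *
from scipy.ndimage import map_coordinates
p=[.6605,-.0566,.195]
ct=grab('top'); im=cv2.imread('pics/top1.png').astype(float); sat=im[:,:,2]-im[:,:,0]  # R-B
def prof(P): 
    q=proj(ct,box(p,P)); return map_coordinates(sat,[q[:,1],q[:,0]],order=1)
R=np.arange(.205,.256,.004); print('pointer r',R.round(3))
for x in (.077,.081,.085): print(x,prof([fl(0,a,0,x) for a in R]).round(0))
T=np.arange(.66,.96,.02); print('tab th',T.round(2))
for x in (.074,.080,.086,.092,.098): print(x,prof([fl(t,.248,-.002,x) for t in T]).round(0))
X=np.arange(.05,.13,.005); print('x',X.round(3))
for t in (.86,.9): print(t,prof([fl(t,.248,0,x) for x in X]).round(0))
E
python3 prof.py
```

```text
pointer r [0.205 0.209 0.213 0.217 0.221 0.225 0.229 0.233 0.237 0.241 0.245 0.249
 0.253]
0.077 [-4. -2. -3. -1. -4. -9.  6. 73. 82. 81. 80. 77. 77.]
0.081 [-3. -4. -3.  0. 23. 33. 30. 65. 80. 78. 76. 77. 77.]
0.085 [-4. -2. -2.  3. 64. 87. 85. 80. 77. 78. 75. 76. 75.]
tab th [0.66 0.68 0.7  0.72 0.74 0.76 0.78 0.8  0.82 0.84 0.86 0.88 0.9  0.92
 0.94]
0.074 [74. 62. 19. 11.  4.  1.  0.  1.  3.  4. 10.  6.  6.  4.  1.]
0.08 [80. 82. 85. 87. 85. 75. 71. 76. 40.  4.  7.  5.  6.  6.  7.]
0.086 [76. 75. 76. 76. 78. 81. 82. 78. 44.  4.  5.  8.  8.  7.  7.]
0.092 [79. 80. 80. 80. 79. 78. 77. 67. 41.  3.  5.  4.  4.  7.  5.]
0.098 [71. 71. 71. 70. 70. 73. 74. 71. 34.  6. 12. 30. 58. 70. 45.]
x [0.05  0.055 0.06  0.065 0.07  0.075 0.08  0.085 0.09  0.095 0.1   0.105
 0.11  0.115 0.12  0.125]
0.86 [72. 80. 82. 22.  6.  6.  6.  6.  5.  4. 44. 82. 78. 77. 73. 79.]
0.9 [77. 81. 64. -1.  4.  6.  6.  9.  7. 28. 81. 83. 80. 76. 73. 81.]
```

The start picture calibrates well: the pointer tip edge falls at r = 0.231 exactly. It puts the tab's outer edge at 0.82. The side view gives a gap of about 0.012 rad from the present 0.808, so the two agree and I'll raise by about 0.013.

>>> carry_out(offset=[[0, -0.002, -0.001], [0, -0.0037, -0.0019], [0, -0.0037, -0.0019], [0, -0.0037, -0.0019], [0, -0.0037, -0.0019], [0, -0.0037, -0.0019]], turn=[[0, 0, 0], [0, 0, 0], [0, 0, 0], [0, 0, 0], [0, 0, 0], [0, 0, 0]])

```text
clock: 13.55
tcp_pos: [0.6466, -0.0309, 0.2709]
orientation: [3.121, 0.313, 0.009]
contact_force: [1.1, -8.4, 8.7]
grip_width: 0.0079
```

Run:
```python
from go import *
rows()
o=r.get_obs(); d=o['tcp_pos']-[.6623,-.1074,.1734]
print('theta',2*np.arcsin(np.hypot(np.hypot(d[0],d[1]),d[2])/2/.1566))
c=grab('side'); a=np.ascontiguousarray(c['pixels'][:,:,::-1])
b=cv2.resize(a[192:222,402:442],(400,300),interpolation=cv2.INTER_CUBIC)
f=cv2.resize(a[170:410,240:560],(400,300),interpolation=cv2.INTER_AREA)
cv2.imwrite('pics/fin.png',np.hstack([b,f]))
```

```text
t 13.55 pos [ 0.6466 -0.0309  0.2709] yang -78.5 F [ 1.1 -8.4  8.7] w 0.0079 q [-0.72  0.59  1.01  1.65 -0.53  1.2  -0.96]
theta 0.8203972292983532
```

View pics/fin.png

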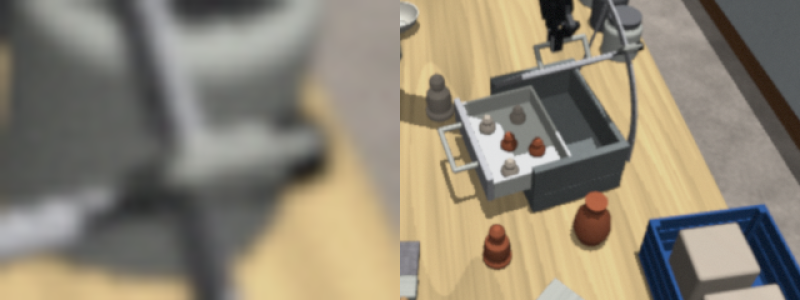

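The pointer (85,225)→(175,188) now runs straight on into the tab (170–290, 185→155). The drawer is open and the figurines and vase are standing. Handing in.

```bash
python3 -c "
from bench import r
print(r.hand_in()); o=r.get_obs(); print(o['tcp_pos'],o['grip_width'],o['contact_force'])"
```

```text
the job is handed in; nothing more can be done
None
the job is handed in; nothing more can be done
```

The drawer is open to about four fifths, the flap is held at the index in the gripper, and the job is handed in (no verdict is given).

- **Drawer:** It started about 14 mm ajar. I pushed it gently shut to find its zero, then pulled it 80 mm; the measured movement was 79.9 mm. The last picture shows it still open.
- **Flap:** I pinched the bar and lifted it to 0.820 rad, worked out from the arm's position.
- **Index:** The start picture from above puts it at about 0.82 rad. The last side view shows the pointer running straight into the index tab.
- **Disagreements:** My first index estimate (0.81) used a wrong point, probably the clamp knob, so I replaced it. Side-view readings of the pointer were up to about 0.01 rad below the arm's own, so expect about 0.01 rad of uncertainty.
- **Other things:** The figurines and vase stood untouched in the last picture. I did not look at the jar, brush or spatula again at the end, but the arm never worked near them. The highest force read was about 27 N at the drawer stop, and the clock was at about 14 s.

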